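# Close up the board-test fixture

## Task

Get the board-test fixture ready: with its lid still standing open, press both brass guide bushings down into their bores until each flange is fully home on its shoulder. Then lower the lid gently, without slamming it, and press it fully shut against its sprung posts so that it stays shut when you let go. Press only until you feel each stop, never with more than 60 N, and leave the circuit board in the fixture and everything else on the bench where it is.

Things in the scene. Friction and masses are not known exactly. Their poses are not given: they have to be found in the camera images.
- fixture: fixed grey base with aluminium rim, 240 (x) x 260 (y) mm; origin at the centre of its underside; x points from its front to its hinge side, y to its left, z up. Black platen at z 71 mm, rim 12 mm wide at front and sides up to z 84 mm. Two orange sprung posts, 12 mm thick, at x -70, y +98 and -98 mm, tops at z 95.5 mm; the lid squeezes them 10.5 mm as it shuts
- hinge (a point): middle of the lid's hinge axis, at (105, 0, 85) mm in the fixture's frame, axis along the fixture's y. The open lid leans forward over the bushings: they can be reached only with the tool tilted 22 to 40 degrees from vertical, coming in from the front, roughly parallel to the lid
- lid (a joint): lid angle: 0 shut, grows as the front edge rises, stop at 1.13 rad. A stiff hinge keeps the 0.6 kg lid where it is left; 2 to 6 N at the front bar moves it. Over the last 0.06 rad the sprung posts push back: up to 8 N at the front bar shuts it fully on a solid stop, felt as a steep rise of force (15 to 25 N is ample). Left short, it stays ajar; fully shut, it stays shut
- lid_front (a point): point on the lid's outer (upper) face, mid-width on the 40 mm wide front bar, 205 mm from the hinge axis along the lid. Lid: aluminium frame with clear window, 225 mm from hinge axis to front edge, 250 mm wide, 14 mm thick, its underside passing through the hinge axis; an orange lip, 80 mm wide and 12 mm thick, sticks out 27 mm more at the middle of the front edge
- bushing_left_top (a point): centre of the top face of the brass left (+y) guide bushing: flange 44 mm across, 9 mm thick, its shank already started in the bore, at x 27, y 80 mm in the fixture's frame; it moves only up and down. Starts 6 to 15 mm proud; fully home its top is at z 80 mm there. It slides under 5 to 10 N of push, then meets a solid shoulder where the force climbs steeply (15 to 25 N is ample)
- bushing_right_top (a point): centre of the top face of the brass right (-y) guide bushing: flange 44 mm across, 9 mm thick, its shank already started in the bore, at x 27, y -80 mm in the fixture's frame; it moves only up and down. Starts 6 to 15 mm proud; fully home its top is at z 80 mm there. It slides under 5 to 10 N of push, then meets a solid shoulder where the force climbs steeply (15 to 25 N is ample)
- board: bystander: green circuit board, 90 x 150 mm, 9 mm high with parts, lying loose on the fixture's platen in front of the bushings; origin at the centre of its underside
- screwdriver: bystander: screwdriver, 180 mm long, lying to the left of the fixture
- flux_jar: bystander: jar with black cap, 56 mm across, 65 mm high, to the right of the fixture; origin under its centre
- tray: bystander: aluminium tray, 160 x 200 x 30 mm, on the left of the bench
- spare_board: bystander: green circuit board lying in that tray
- blue_pot: bystander: blue bowl, 90 mm across, 60 mm high, on the right of the bench
- spirit_bottle: bystander: white bottle, 60 mm across, 130 mm high, on the right of the bench
- solder_reel: bystander: yellow reel, 70 mm across, 50 mm high, on the right of the bench

How it is judged:
On the way:
1. both bushings are home on their shoulders (within 1.8 mm) while the lid still stands open (above 0.8 rad) (z of each of bushing_left_top, bushing_right_top in the frame of fixture below 0.0818 m and value of joint lid above 0.8 rad), for 0.2 s.
At the end, for the whole second after the job is handed in: the lid is shut to within 0.015 rad (3 mm at its front edge) and stays so, untouched; both bushing flanges are home within 1.8 mm; the circuit board lies where it was, within 12 mm (value of joint lid below 0.015 rad and z of each of bushing_left_top, bushing_right_top in the frame of fixture below 0.0818 m and distance of board from where it was at the start of the episode below 0.012 m).
It fails at once if the lid slams: it falls faster than 1.5 rad/s (velocity of joint lid below -1.5 rad/s).
It fails at once if the robot presses on the fixture, a bushing or the lid with more than 60 N (contact force between any of the arm, the fingers and fixture above 60 N).
It fails at once if the circuit board in the fixture is displaced by more than 12 mm (distance of board from where it was at the start of the episode above 0.012 m).
It fails at once if something else on the bench is displaced by more than 20 mm (distance of any of screwdriver, flux_jar, tray, spare_board, blue_pot, spirit_bottle, solder_reel from where it was at the start of the episode above 0.02 m).
It also fails if it takes over 69 s, if anything falls off the work surface, if the arm or the gripper's body presses on something with over 40 N, if the wrist force passes 120 N, or if a joint passes its speed limit or range.

## Robot

A 6-joint arm with a two-finger parallel gripper is mounted at the origin on the work surface. World frame = base frame: x ahead of the robot, y to its left, z up, the work surface at z = 0. Lengths are in m, angles in rad, forces in N, time in s.
With the tool pointing down it reaches from about 0.25 to 0.775 m from the base axis. Payload 4 kg.
Tool frame: the origin (TCP) lies midway between the tips of the shut fingers; the grasp point (between the pads) lies 19 mm behind it; z points along the fingers, y is the line along which they close (so a half turn about z gives the same grasp; the last joint's range is limited). The gripper opens to 94 mm and grips with 3 to 60 N. Pads are 16 mm wide; open, the fingers measure 119 mm over their backs; the gripper's body (75 mm by 177 mm) begins 78 mm behind the grasp point.
Start: joints at [-0.103, 0.087, 1.371, -0, 1.684, -0.103], TCP at [0.55, -0, 0.206] pointing down, gripper open.
Joint ranges: [-3.1, 3.1], [-0.76, 2.03], [0.27, 2.55], [-1.08, 4.22], [0.17, 2.65], [-2.57, 2.57]. Speed limits (rad/s): [2.79, 2.79, 3.14, 3.14, 3.14, 3.14].

## Interface

Orientations are given as [roll, pitch, yaw] about the fixed x, y, z axes, in that order (R = Rz(yaw) Ry(pitch) Rx(roll)).
In Python, from bench import get_obs, snapshot, close_job gives the robot as it stands. The module is installed in compiled form; this text tells all that it offers.
- The arm moves only by the tool drive_tool, never from a script. Its argument "commands" is a list of rows, each a list of 6 numbers: the shift along the tool's x, y, z in units of 0.04 m (1.0 is 0.04 m), then the turn, a rotation vector about the tool's x, y, z in units of 0.1 rad (1.0 is 0.1 rad). In form: [[dx, dy, dz, wx, wy, wz], ...]. A call has 1 to 20 rows; each row shifts and turns the commanded pose from where the row before left it, along the tool's axes as they then stand; what a row does not reach is not made up. A row lasts 1/8 s, in which the tool goes at most 62.5 mm and 10.7 degrees, less where a joint would pass 70% of its speed; a pose out of reach is approached as far as the arm can. A call with a number of a shift or a turn outside -1 to 1 is refused whole. A call with a gripper value outside its range is refused whole. "gripper" is the closure, from 0 (fully open) to 1 (shut), set as the call begins (left out, the last holds). The fingers move at their own pace and stop on an object; the grip force is fixed at half the most. Time passes only in rows, so rows that do not move let the fingers close. It gives the time, the measured TCP pose, the force, the opening and the grip force at its end, in the units of the state.
- get_obs(): the state, without advancing time (a new reading comes with each control period).
- snapshot(name): name is "scene" or "side" or "wrist"; returns a dict with "image" (400x640x3 uint8, blue, green, red), "range_z" (400x640 float32, m along the optical axis (not along the pixel's ray), 0 where there is no reading), "fx", "fy", "cx", "cy" (pixels), "rvec" (rotation vector, rad) and "tvec" (3), from world to camera coordinates, as OpenCV has them. Camera axes: x right, y down, z forward; pixel columns grow to the right and rows downward; lengths in m; the calibration is good to about 2 mm. A picture is of the moment at which its call begins.
- close_job(): hands the job in; it is judged then, once.
The state is a dict: "time": time; "joint_positions": joint angles; "qvel": joint speeds; "joint_torque": joint torques, N m; "tool_pos": TCP position; "ee_rot": TCP orientation; "wrist_force": force on the tool from outside, world axes, zero at the start; "wrist_torque": the same for the moment, N m; "width": finger opening in m; "finger_force": force on a finger pad.
Only numpy, scipy, OpenCV 4.12 (cv2) and the standard library are available. Lean on these libraries where they do the work, as an engineer would, in place of code of your own. Each camera call takes 0.05 s, during which the arm holds its last target. There are 200 camera calls.

## Working session

There is one attempt and no reset: what is moved stays moved. The work goes in short steps, Python scripts to look and compute and a tool call to move; the robot and the scene stay as the last step left them, time stands still between calls to the robot, and variables do not carry over. Pictures are saved under pics/ and viewed, at most 10 in all, crops included, and the job is handed in when it is done.

Besides the shell and the picture viewer there is one more tool, called after "Emit:" by a JSON object that holds its "name" and its "arguments", one argument or row to a line. drive_tool: Moves the arm, as the interface text tells. Its arguments: {"type":"object","properties":{"commands":{"type":"array"},"gripper":{"type":"number"}},"required":["commands"]}

```bash
mkdir -p pics; cat > h.py <<'E'
import numpy as np, cv2
from bench import get_obs, snapshot, close_job
from scipy.spatial.transform import Rotation as Ro
def world(s):
    R=cv2.Rodrigues(np.array(s["rvec"],float))[0]; t=np.array(s["tvec"],float).ravel()
    v,u=np.mgrid[0:400,0:640]; z=s["range_z"]
    P=np.stack([(u-s["cx"])/s["fx"]*z,(v-s["cy"])/s["fy"]*z,z],-1)
    W=(P-t)@R; W[z==0]=np.nan
    return W
E
python3 - <<'E'
from h import *
import pickle
S={n:snapshot(n) for n in("scene","side")}
pickle.dump(S,open('s0.pkl','wb'))
for n in S: cv2.imwrite(f'pics/{n}0.png',S[n]["image"])
o=get_obs();print({k:o[k] for k in("time","tool_pos","ee_rot","wrist_force","width")})
for n in S:
    W=world(S[n]);im=S[n]["image"];hsv=cv2.cvtColor(im,cv2.COLOR_BGR2HSV)
    for nm,lo,hi in(("orange",(5,150,120),(17,255,255)),("yellow/brass",(18,80,80),(32,255,255))):
        m=cv2.inRange(hsv,lo,hi);k,l,st,c=cv2.connectedComponentsWithStats(m)
        for i in range(1,k):
            if st[i,4]>40:
                w=W[l==i];print(n,nm,st[i],np.nanmedian(w,0).round(4),np.nanmin(w,0).round(3),np.nanmax(w,0).round(3))
E
```

```text
{'time': 0.1, 'tool_pos': array([5.49508808e-01, 3.23278896e-05, 2.04443072e-01]), 'ee_rot': array([-3.13965458e+00, -1.66260219e-04,  1.57074903e+00]), 'wrist_force': array([-0.57977866,  0.71377726,  0.81213336]), 'width': 0.09388519358404533}
scene orange [270 185  32  11 326] [ 0.6206 -0.087   0.309 ] [ 0.601 -0.126  0.292] [ 0.637 -0.048  0.319]
scene yellow/brass [244   0  14  19 183] [-0.918   0.0741 -0.5859] [-0.981  0.039 -0.603] [-0.848  0.106 -0.567]
scene yellow/brass [619 129  21  35 371] [ 0.397   1.5651 -0.5863] [ 0.335  1.54  -0.617] [ 0.503  1.622 -0.56 ]
scene yellow/brass [139 215  28  27 568] [ 0.4994 -0.476   0.0488] [ 0.458 -0.516 -0.002] [ 0.528 -0.444  0.06 ]
side orange [344 163   8  22 102] [ 0.6155 -0.1004  0.3123] [ 0.601 -0.13   0.   ] [0.778 0.337 0.318]
side yellow/brass [ 229    1  125   34 1212] [0.862  1.5864 0.1771] [0.425 1.525 0.151] [1.251 1.947 0.275]
side yellow/brass [183  15  10   7  42] [0.1806 1.8952 0.1788] [0.154 1.564 0.173] [0.213 1.956 0.271]
side yellow/brass [ 135   21   65   38 1656] [0.0617 1.3203 0.2492] [-0.106  0.187  0.241] [0.
[... 429 characters left out ...]
47] [-0.644  1.06   0.183]
side yellow/brass [240 113  52  14 368] [ 0.5569  1.7634 -0.588 ] [ 0.422  1.602 -0.611] [ 0.836  1.92  -0.414]
side yellow/brass [   0  156   79  216 5535] [-0.6788  0.537  -0.5809] [-0.905  0.014 -0.616] [-0.633  1.062 -0.182]
side yellow/brass [343 202  10  10  66] [ 0.6569 -0.0247  0.0895] [ 0.644 -0.04   0.071] [0.672 0.019 0.094]
side yellow/brass [345 235  14  11 111] [ 0.621  -0.1745  0.0881] [ 0.601 -0.194  0.069] [ 0.652 -0.136  0.095]
side yellow/brass [331 328  26  31 656] [ 0.49   -0.4891  0.0509] [ 0.458 -0.516  0.001] [ 0.54  -0.421  0.056]
side yellow/brass [  0 361  30  28 477] [-0.755   0.0267 -0.5879] [-0.809 -0.015 -0.614] [-0.664  0.107 -0.527]
```

View pics/scene0.png

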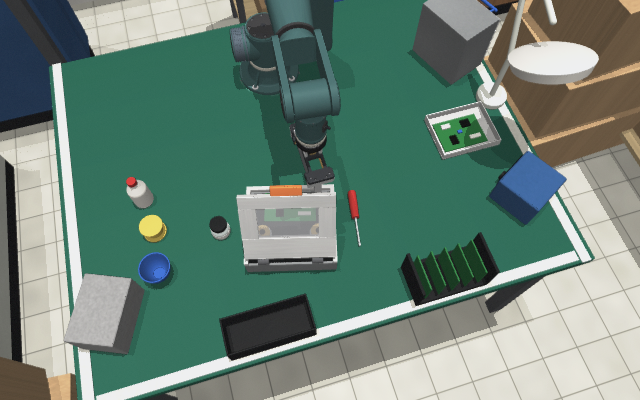

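View pics/side0.png

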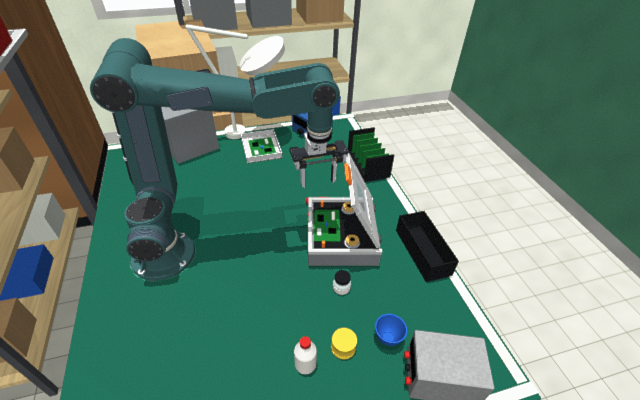

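The scene view shows the fixture centred near (288,230), with the lid leaning forward and its lip at (286,190). The side view shows the brass bushings at about (348,207) and (352,241), and the board at (325,225). Next I'll fit the fixture pose from depth.

```bash
python3 - <<'E'
from h import *
import pickle
S=pickle.load(open('s0.pkl','rb'))
Ws={n:world(S[n]) for n in S}
A=np.concatenate([W.reshape(-1,3) for W in Ws.values()])
A=A[~np.isnan(A).any(1)]
box=(A[:,0]>.4)&(A[:,0]<.85)&(A[:,1]>-.27)&(A[:,1]<.1)
A=A[box]
for lo,hi in((.01,.03),(.03,.06),(.06,.078),(.078,.09)):
    p=A[(A[:,2]>lo)&(A[:,2]<hi)][:,:2]
    r=cv2.minAreaRect(p.astype(np.float32)); print(lo,len(p),np.round(r[0],4),np.round(r[1],4),r[2], np.percentile(p,[1,99],axis=0).round(3).tolist())
z=A[:,2]; h=np.histogram(z,np.arange(0,.4,.004)); print(dict(zip(h[1].round(3).tolist(),h[0].tolist())))
# lid plane: scene, points above .12, grey
W=Ws["scene"]; hsv=cv2.cvtColor(S["scene"]["image"],cv2.COLOR_BGR2HSV)
m=(W[...,2]>.12)&(W[...,2]<.3)&(hsv[...,1]<50)&(hsv[...,2]>120)
m&=(np.mgrid[0:400,0:640][1]>236)&(np.mgrid[0:400,0:640][1]<340)&(np.mgrid[0:400,0:640][0]>190)
p=W[m]
for _ in range(5):
    c=np.median(p,0) if _==0 else p.mean(0); n=np.linalg.svd(p-c)[2][2]; n*=np.sign(n[2]); d=(p-c)@n; p=p[abs(d)<max(.003,2*d.std()*.7)]
print("lid",len(p),c,n,d.std(),"yaw",np.arctan2(n[1],n[0]),"tilt",np.arccos(n[2]))
E
```

```text
0.01 733 [ 0.6581 -0.1361] [0.3975 0.3963] 27.07406997680664 [[0.47, -0.267], [0.848, 0.098]]
0.03 1104 [ 0.6586 -0.1307] [0.2919 0.3696] 85.52059936523438 [[0.473, -0.268], [0.83, -0.001]]
0.06 3145 [ 0.6643 -0.1258] [0.3211 0.3691] 81.32805633544922 [[0.485, -0.265], [0.83, 0.043]]
0.078 1536 [ 0.6785 -0.1037] [0.2654 0.3763] 75.2072525024414 [[0.473, -0.258], [0.835, 0.064]]
{0.0: 6571, 0.004: 2268, 0.008: 328, 0.012: 146, 0.016: 142, 0.02: 132, 0.024: 139, 0.028: 151, 0.032: 144, 0.036: 141, 0.04: 148, 0.044: 146, 0.048: 160, 0.052: 138, 0.056: 142, 0.06: 154, 0.064: 239, 0.068: 877, 0.072: 1467, 0.076: 648, 0.08: 506, 0.084: 641, 0.088: 230, 0.092: 88, 0.096: 65, 0.1: 70, 0.104: 94, 0.108: 137, 0.112: 139, 0.116: 137, 0.12: 115, 0.124: 139, 0.128: 122, 0.132: 138, 0.136: 134, 0.14: 127, 0.144: 128, 0.148: 154, 0.152: 131, 0.156: 125, 0.16: 156, 0.164: 241, 0.168: 164, 0.172: 145, 0.176: 136, 0.18: 147, 0.184: 157, 0.188: 128, 0.192: 150, 0.196: 155, 0.2: 164, 0.204: 140, 0.208: 147, 0.212: 157, 0.216: 159, 0.22: 179, 0.224: 164, 0.228: 168, 0.232: 177, 0.236: 171, 0.24: 168, 0.244: 163, 0.248: 141, 0.252: 130, 0.256: 126, 0.26: 154, 0.264: 175, 0.268: 166, 0.272: 184, 0.276: 187, 0.28: 162, 0.284: 244, 0.288: 355, 0.292: 185, 0.296: 53, 0.3: 67, 0.304: 86, 0.308: 133, 0.312: 177, 0.316: 144, 0.32: 108, 0.324: 91, 0.328: 81, 0.332: 62, 0.336: 98, 0.34: 250, 0.344: 605, 0.348: 140, 0.352: 42, 0.356: 34, 0.36: 25, 0.364: 22, 0.368: 25, 0.372: 9, 0.376: 7, 0.38: 7, 0.384: 28, 0.388: 33, 0.392: 64}
lid 3765 [ 0.66991328 -0.10010264  0.20928546] [ 0.85873066 -0.2303483   0.45773498] 0.001585682887032693 yaw -0.2620732859303284 tilt 1.0953503843757935
```

```bash
cat > fit.py <<'E'
from h import *
import pickle
S=pickle.load(open('s0.pkl','rb'))
yaw=-0.262; R=Ro.from_euler('z',yaw).as_matrix()
c=np.array([.66991,-.1001,.20929]);n=np.array([.85873,-.23035,.45773])
W=world(S["scene"]); p=W.reshape(-1,3); p=p[~np.isnan(p).any(1)]
d=abs((p-c)@n)<.004; q=(p[d&(p[:,2]>.1)&(p[:,2]<.285)])@R
for z0 in np.arange(.11,.28,.02):
    k=q[abs(q[:,2]-z0)<.01][:,1]; k=k[abs(k+.0)<.3]; k=np.sort(k); print(z0,k[:3].round(4),k[-3:].round(4))
u=np.array([np.cos(yaw),np.sin(yaw)])
# hinge x in fixture rotated frame
cf=R.T@c; nf=R.T@n; hx=cf[0]+(-.014-nf[2]*(.085-cf[2]))/nf[0]; print("cf",cf,nf,"hingex(rot)",hx,"origin x",hx-.105)
# rim/base extents from both views
for nm in S:
    W=world(S[nm]).reshape(-1,3);W=W[~np.isnan(W).any(1)]@R
    k=W[(W[:,2]>.0805)&(W[:,2]<.087)&(abs(W[:,0]-(hx-.105))<.16)&(W[:,1]>-.15)&(W[:,1]<.25)]
    print(nm,len(k),np.percentile(k,[.5,2,98,99.5],axis=0).round(4).tolist())
    im=cv2.cvtColor(S[nm]["image"],cv2.COLOR_BGR2HSV).reshape(-1,3)
E
python3 fit.py
```

```text
0.11 [-0.0476 -0.0474 -0.047 ] [0.2008 0.2009 0.2009]
0.13 [-0.0483 -0.0475 -0.046 ] [0.2008 0.2009 0.201 ]
0.15000000000000002 [-0.0465 -0.0463 -0.0457] [0.2006 0.2007 0.2007]
0.17 [-0.048  -0.0473 -0.047 ] [0.2006 0.2006 0.2007]
0.19 [-0.0467 -0.0466 -0.0464] [0.2004 0.2005 0.2006]
0.21000000000000002 [-0.048  -0.0478 -0.0474] [0.2004 0.2004 0.2005]
0.23000000000000004 [-0.0481 -0.0479 -0.0474] [0.2003 0.2003 0.2003]
0.25 [-0.0476 -0.0475 -0.0475] [0.2001 0.2001 0.2002]
0.27 [-0.0485 -0.0473 -0.047 ] [0.2    0.2001 0.2001]
cf [0.67297576 0.0768313  0.20929   ] [ 8.89088483e-01 -6.69734900e-05  4.57730000e-01] hingex(rot) 0.7212175939681297 origin x 0.6162175939681297
scene 213 [[0.4948, -0.0528, 0.0806], [0.4957, -0.0523, 0.0809], [0.7386, 0.2063, 0.0869], [0.7389, 0.2067, 0.0869]]
side 617 [[0.4993, -0.0572, 0.0806], [0.4996, -0.056, 0.0807], [0.7279, 0.2051, 0.0869], [0.7374, 0.2071, 0.087]]
```

Emit:
{"name": "drive_tool", "arguments": {
  "commands": [
    [0, -1, 0, 0, 0, 0],
    [0, -1, 0, 0, 0, 0],
    [0, -1, -0.5, 0, 0, -1],
    [0, 0, 0, 0, 0, -1],
    [0, 0, 0, 0, 0, -1],
    [0, 0, 0, 0, 0, -1],
    [0, 0, 0, 0, 0, -1],
    [0, 0, 0, 0, 0, -1],
    [0, 0, 0, 0, 0, -1],
    [0, 0, 0, 0, 0, -1],
    [0, 0, 0, 0, 0, -1],
    [0, 0, 0, 0, 0, -1],
    [0, 0, 0, 0, 0, -1],
    [0, 0, 0, 0, 0, -1],
    [0, 0, 0, 0, 0, -1],
    [0, 0, 0, 0, 0, -0.09]
  ],
  "gripper": 1
}}

```text
time: 2.1
tool_pos: [0.4297, 0.0, 0.225]
ee_rot: [-3.141, -0.001, 2.879]
wrist_force: [0.6, 0.6, 0.5]
width: 0.0006
finger_force: 0.0
```

Emit:
{"name": "drive_tool", "arguments": {
  "commands": [
    [0, 0, 0, 0, -1, 0],
    [0, 0, 0, 0, -1, 0],
    [0, 0, 0, 0, -1, 0],
    [0, 0, 0, 0, -1, 0],
    [0, 0, 0, 0, -1, 0],
    [0, 0, 0, 0, -0.4, 0],
    [0, 0, 0, 0, 0, 0]
  ]
}}

```text
time: 2.98
tool_pos: [0.4296, 0.0002, 0.2252]
ee_rot: [3.141, 0.54, 2.88]
wrist_force: [0.8, 0.1, 1.1]
width: 0.0004
finger_force: 0.0
```

```bash
cat >> h.py <<'E'
RF=Ro.from_euler('z',-0.262); OF=RF.apply([.6165,.0767,0])
def tool():
    o=get_obs(); return np.array(o["tool_pos"]),Ro.from_euler('xyz',o["ee_rot"]),o
def goto(pf,tau):
    "shift (tool axes, units) and turn from here to the fixture-frame pose"
    p,r,o=tool(); T=RF*Ro.from_matrix(np.array([[-np.cos(tau),0,np.sin(tau)],[0,1,0],[-np.sin(tau),0,-np.cos(tau)]]))
    print("t",round(o["time"],2),"tcp fix",(RF.inv().apply(p-OF)*1e3).round(1),"q",np.round(o["joint_positions"],2),"F",RF.inv().apply(o["wrist_force"]).round(2))
    print("turn units",((r.inv()*T).as_rotvec()/.1).round(2),"then shift units",(T.inv().apply(OF+RF.apply(np.array(pf)/1e3)-p)/.04).round(2))
E
python3 - <<'E'
from h import *
goto([34,80,125],.54)
s=snapshot("wrist"); cv2.imwrite('pics/w1.png',s["image"])
E
```

```text
t 2.98 tcp fix [-201.6   34.8  225.2] q [-0.04 -0.61  1.97 -0.12  1.25 -1.34] F [0.75 0.33 1.05]
turn units [ 0. -0. -0.] then shift units [-3.76  1.13  5.18]
```

View pics/w1.png

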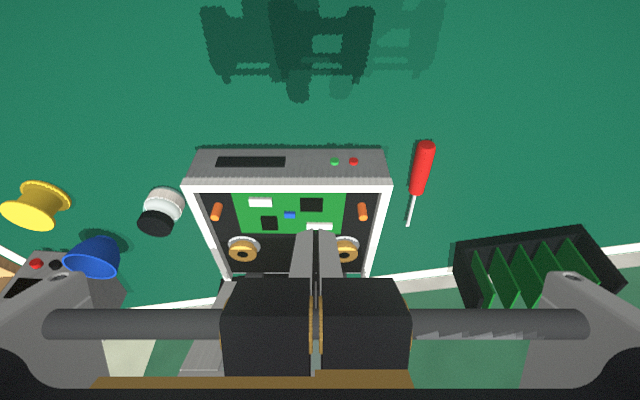

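The wrist view, taken from the front side, shows both brass bushings with dark centre holes at (243,249) and (346,249). The board is clear in front of them at (288,212). I'll check the positions and heights before approaching.

```bash
python3 - <<'E'
from h import *
s=snapshot("wrist"); W=world(s); F=RF.inv().apply((W-OF).reshape(-1,3)).reshape(W.shape)*1e3
hsv=cv2.cvtColor(s["image"],cv2.COLOR_BGR2HSV)
m=cv2.inRange(hsv,(14,60,90),(32,255,255)); k,l,st,c=cv2.connectedComponentsWithStats(m)
for i in range(1,k):
    if st[i,4]>60 and 180<c[i][0]<400 and 190<c[i][1]<275:
        q=F[l==i]; t=q[q[:,2]>np.nanpercentile(q[:,2],60)-2.5]; print("brass",st[i],np.nanmedian(q,0).round(1),"top",np.nanpercentile(t,[2,50,98],axis=0).round(1).tolist())
print(F[249,230:260:2].round(0)[:,1:].tolist())
g=cv2.inRange(hsv,(45,120,60),(75,255,255)).astype(bool)&(F[...,2]>60)&(F[...,2]<90)
print("board",np.nanpercentile(F[g],[1,50,99],axis=0).round(1).tolist())
w=(hsv[...,1]<40)&(hsv[...,2]>150)&(abs(F[...,2]-84)<3)
print("rim",np.nanpercentile(F[w],[1,50,99],axis=0).round(1).tolist())
goto([22,80,125],.54)
E
```

```text
brass [228 240  29  21 444] [ 19.5 -76.5  87.1] top [[7.8, -97.6, 85.4], [24.4, -77.4, 87.4], [47.5, -58.2, 88.4]]
brass [337 240  21  22 329] [16.3 86.3 89. ] top [[7.2, 71.1, 87.4], [21.4, 87.7, 89.3], [47.5, 101.0, 90.5]]
[[-95.0, 87.0], [-92.0, 88.0], [-89.0, 87.0], [-86.0, 88.0], [-83.0, 87.0], [-80.0, 87.0], [-77.0, 87.0], [-74.0, 87.0], [-70.0, 89.0], [-68.0, 87.0], [-64.0, 88.0], [-62.0, 87.0], [-59.0, 85.0], [-57.0, 81.0], [-58.0, 72.0]]
board [[-95.7, -73.2, 60.8], [-42.3, 30.2, 74.4], [191.2, 509.8, 88.9]]
rim [[-118.6, -128.1, 81.2], [-107.6, 1.6, 84.3], [106.9, 130.6, 85.7]]
t 3.08 tcp fix [-200.8   34.7  225.9] q [-0.04 -0.61  1.97 -0.12  1.25 -1.34] F [-0.39  0.04 -0.37]
turn units [ 0. -0. -0.] then shift units [-3.48  1.13  5.03]
```

Emit:
{"name": "drive_tool", "arguments": {
  "commands": [
    [-0.46, 0.14, 0.64, 0, 0, 0],
    [-0.46, 0.14, 0.64, 0, 0, 0],
    [-0.46, 0.14, 0.64, 0, 0, 0],
    [-0.46, 0.14, 0.64, 0, 0, 0],
    [-0.46, 0.14, 0.64, 0, 0, 0],
    [-0.46, 0.14, 0.64, 0, 0, 0],
    [-0.46, 0.14, 0.64, 0, 0, 0],
    [-0.46, 0.14, 0.64, 0, 0, 0],
    [0, 0, 0, 0, 0, 0],
    [0, 0, 0, 0, 0, 0]
  ]
}}

```text
time: 4.32
tool_pos: [0.6653, -0.0169, 0.1252]
ee_rot: [-3.141, 0.539, 2.879]
wrist_force: [-0.9, 0.7, -0.1]
width: 0.0004
finger_force: 0.0
```

```bash
python3 - <<'E'
from h import *
goto([30,80,98],.54)
s=snapshot("wrist"); cv2.imwrite('pics/w2.png',s["image"])
s=snapshot("side"); cv2.imwrite('pics/s2.png',cv2.resize(s["image"][100:290,240:440],None,fx=3,fy=3))
E
```

```text
t 4.33 tcp fix [ 30.4  79.3 125.2] q [-0.05  0.02  1.7  -0.14  0.89 -1.31] F [-1.04  0.42 -0.13]
turn units [-0.   -0.01 -0.  ] then shift units [0.36 0.02 0.58]
```

View pics/w2.png

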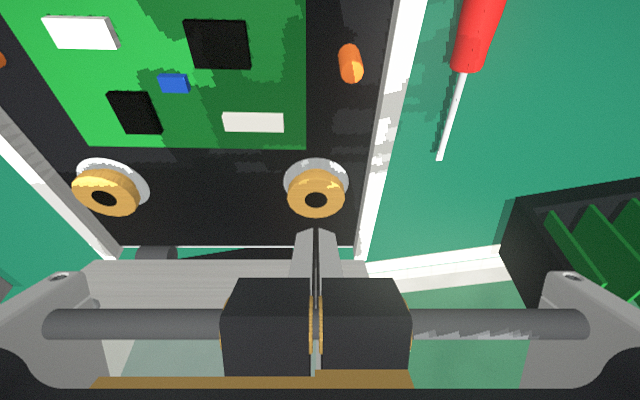

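View pics/s2.png

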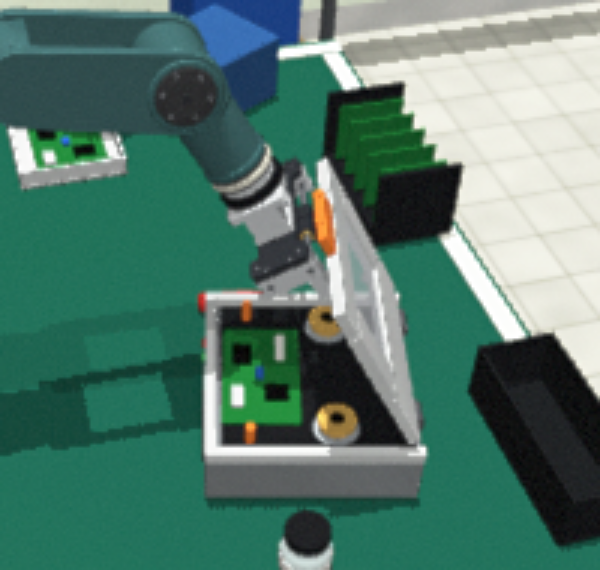

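The wrist view shows the fingertips aligned just behind the left bushing at (316,192). The side crop confirms the tool is clear of the lid. Now I'll press down in steps.

Emit:
{"name": "drive_tool", "arguments": {
  "commands": [
    [0.09, 0.0, 0.145, 0, 0, 0],
    [0.09, 0.0, 0.145, 0, 0, 0],
    [0.09, 0.0, 0.145, 0, 0, 0],
    [0.05, 0.0, 0.086, 0, 0, 0],
    [0.026, 0.0, 0.043, 0, 0, 0],
    [0.026, 0.0, 0.043, 0, 0, 0],
    [0, 0, 0, 0, 0, 0]
  ]
}}

```text
time: 5.3
tool_pos: [0.665, -0.0166, 0.097]
ee_rot: [-3.142, 0.54, 2.88]
wrist_force: [0.2, 0.8, -0.2]
width: 0.0005
finger_force: 0.0
```

Emit:
{"name": "drive_tool", "arguments": {
  "commands": [
    [0.026, 0.0, 0.043, 0, 0, 0],
    [0.026, 0.0, 0.043, 0, 0, 0],
    [0, 0, 0, 0, 0, 0]
  ]
}}

```text
time: 5.68
tool_pos: [0.6653, -0.0166, 0.0936]
ee_rot: [3.141, 0.541, 2.88]
wrist_force: [-0.6, 0.3, 1.9]
width: 0.0005
finger_force: 0.8
```

Emit:
{"name": "drive_tool", "arguments": {
  "commands": [
    [0.026, 0.0, 0.043, 0, 0, 0],
    [0, 0, 0, 0, 0, 0]
  ]
}}

```text
time: 5.92
tool_pos: [0.6654, -0.0166, 0.0919]
ee_rot: [3.141, 0.542, 2.88]
wrist_force: [-2.8, -0.3, 4.3]
width: 0.0006
finger_force: 2.3
```

Contact at about z 0.094. I'll continue in 2 mm steps.

Emit:
{"name": "drive_tool", "arguments": {
  "commands": [
    [0.026, 0.0, 0.043, 0, 0, 0],
    [0.026, 0.0, 0.043, 0, 0, 0],
    [0, 0, 0, 0, 0, 0]
  ]
}}

```text
time: 6.3
tool_pos: [0.6653, -0.0166, 0.0876]
ee_rot: [3.141, 0.541, 2.88]
wrist_force: [-2.7, 1.4, 4.0]
width: 0.0004
finger_force: 2.1
```

Emit:
{"name": "drive_tool", "arguments": {
  "commands": [
    [0.026, 0.0, 0.043, 0, 0, 0],
    [0, 0, 0, 0, 0, 0]
  ]
}}

```text
time: 6.55
tool_pos: [0.6653, -0.0166, 0.0854]
ee_rot: [3.141, 0.541, 2.88]
wrist_force: [-0.6, 0.4, 4.7]
width: 0.0006
finger_force: 2.2
```

Emit:
{"name": "drive_tool", "arguments": {
  "commands": [
    [0.013, 0.0, 0.022, 0, 0, 0],
    [0, 0, 0, 0, 0, 0]
  ]
}}

```text
time: 6.8
tool_pos: [0.6653, -0.0166, 0.0844]
ee_rot: [3.141, 0.541, 2.88]
wrist_force: [-2.1, -0.1, 5.0]
width: 0.0002
finger_force: 2.5
```

Emit:
{"name": "drive_tool", "arguments": {
  "commands": [
    [0.013, 0.0, 0.022, 0, 0, 0],
    [0, 0, 0, 0, 0, 0]
  ]
}}

```text
time: 7.05
tool_pos: [0.6655, -0.0166, 0.0843]
ee_rot: [3.141, 0.542, 2.88]
wrist_force: [-4.7, 0.6, 8.1]
width: 0.0002
finger_force: 4.0
```

Force is rising now.

Emit:
{"name": "drive_tool", "arguments": {
  "commands": [
    [0.013, 0.0, 0.022, 0, 0, 0],
    [0, 0, 0, 0, 0, 0]
  ]
}}

```text
time: 7.3
tool_pos: [0.6656, -0.0167, 0.0841]
ee_rot: [3.141, 0.542, 2.88]
wrist_force: [-7.0, 0.9, 11.5]
width: 0.0002
finger_force: 5.6
```

Emit:
{"name": "drive_tool", "arguments": {
  "commands": [
    [0.013, 0.0, 0.022, 0, 0, 0],
    [0, 0, 0, 0, 0, 0]
  ]
}}

```text
time: 7.55
tool_pos: [0.6657, -0.0167, 0.084]
ee_rot: [3.141, 0.543, 2.88]
wrist_force: [-9.8, 1.6, 14.5]
width: 0.0006
finger_force: 7.3
```

Emit:
{"name": "drive_tool", "arguments": {
  "commands": [
    [0.013, 0.0, 0.022, 0, 0, 0],
    [0, 0, 0, 0, 0, 0]
  ]
}}

```text
time: 7.8
tool_pos: [0.6658, -0.0167, 0.0839]
ee_rot: [3.141, 0.544, 2.88]
wrist_force: [-12.8, 1.6, 18.0]
width: 0.0005
finger_force: 9.0
```

Emit:
{"name": "drive_tool", "arguments": {
  "commands": [
    [-0.13, 0, -0.215, 0, 0, 0],
    [-0.13, 0, -0.215, 0, 0, 0],
    [-0.13, 0, -0.215, 0, 0, 0],
    [0, -0.5, 0, 0, 0, 0],
    [0, -0.5, 0, 0, 0, 0],
    [0, -0.5, 0, 0, 0, 0],
    [0, -0.5, 0, 0, 0, 0],
    [0, -0.5, 0, 0, 0, 0],
    [0, -0.5, 0, 0, 0, 0],
    [0, -0.5, 0, 0, 0, 0],
    [0, -0.45, 0, 0, 0, 0],
    [0, 0, 0, 0, 0, 0],
    [0, 0, 0, 0, 0, 0]
  ]
}}

```text
time: 9.43
tool_pos: [0.6243, -0.1688, 0.1099]
ee_rot: [3.141, 0.54, 2.88]
wrist_force: [-1.0, 0.6, -0.3]
width: 0.0009
finger_force: 0.0
```

```bash
python3 - <<'E'
from h import *
goto([30,-79,97],.54)
s=snapshot("wrist"); cv2.imwrite('pics/w3.png',s["image"])
W=world(s); F=RF.inv().apply((W-OF).reshape(-1,3)).reshape(W.shape)*1e3
hsv=cv2.cvtColor(s["image"],cv2.COLOR_BGR2HSV)
m=cv2.inRange(hsv,(14,60,90),(32,255,255)); k,l,st,c=cv2.connectedComponentsWithStats(m)
for i in range(1,k):
    if st[i,4]>300 and c[i][1]<260: q=F[l==i]; print(c[i],np.nanpercentile(q,[5,50,95],axis=0).round(1).tolist())
E
```

```text
t 9.43 tcp fix [ 30.2 -78.1 109.9] q [-0.39 -0.02  1.78  0.09  0.85 -1.73] F [-1.18  0.35 -0.3 ]
turn units [ 0. -0. -0.] then shift units [ 0.17 -0.02  0.27]
[527.02550336 199.84116331] [[7.7, 59.9, 72.9], [21.4, 75.7, 80.1], [44.5, 97.4, 81.0]]
[311.89319923 206.08045977] [[7.6, -97.1, 79.4], [19.8, -79.0, 87.1], [43.5, -61.1, 87.9]]
```

View pics/w3.png

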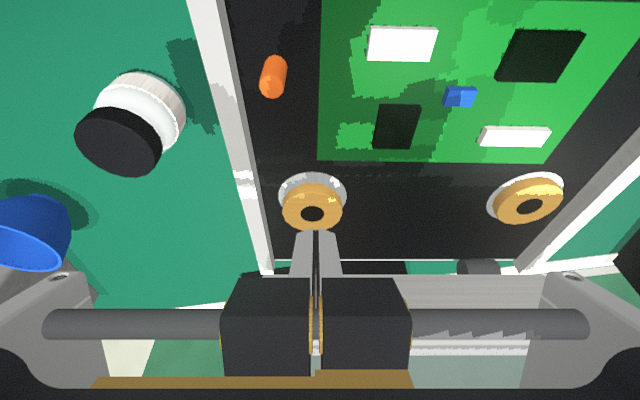

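The left flange now measures 80.1 mm, so it is home. The tool is lined up behind the right bushing at (312,206), which is about 7 mm proud.

Emit:
{"name": "drive_tool", "arguments": {
  "commands": [
    [0.09, 0.0, 0.145, 0, 0, 0],
    [0.09, 0.0, 0.145, 0, 0, 0],
    [0.026, 0.0, 0.043, 0, 0, 0],
    [0.026, 0.0, 0.043, 0, 0, 0],
    [0.026, 0.0, 0.043, 0, 0, 0],
    [0, 0, 0, 0, 0, 0]
  ]
}}

```text
time: 10.22
tool_pos: [0.6244, -0.1692, 0.0915]
ee_rot: [3.142, 0.542, 2.88]
wrist_force: [-1.6, 2.4, 3.6]
width: 0.0003
finger_force: 1.7
```

Emit:
{"name": "drive_tool", "arguments": {
  "commands": [
    [0.026, 0.0, 0.043, 0, 0, 0],
    [0.026, 0.0, 0.043, 0, 0, 0],
    [0, 0, 0, 0, 0, 0]
  ]
}}

```text
time: 10.6
tool_pos: [0.6246, -0.1693, 0.0879]
ee_rot: [3.142, 0.542, 2.88]
wrist_force: [-3.8, 2.8, 5.4]
width: 0.0007
finger_force: 2.9
```

Emit:
{"name": "drive_tool", "arguments": {
  "commands": [
    [0.013, 0.0, 0.022, 0, 0, 0],
    [0.013, 0.0, 0.022, 0, 0, 0],
    [0, 0, 0, 0, 0, 0]
  ]
}}

```text
time: 10.98
tool_pos: [0.6246, -0.1693, 0.086]
ee_rot: [-3.142, 0.542, 2.88]
wrist_force: [-4.3, 2.0, 6.7]
width: 0.0004
finger_force: 3.2
```

Emit:
{"name": "drive_tool", "arguments": {
  "commands": [
    [0.013, 0.0, 0.022, 0, 0, 0],
    [0.013, 0.0, 0.022, 0, 0, 0],
    [0, 0, 0, 0, 0, 0]
  ]
}}

```text
time: 11.35
tool_pos: [0.6247, -0.1693, 0.0843]
ee_rot: [-3.142, 0.543, 2.88]
wrist_force: [-5.7, 2.1, 7.4]
width: 0.0004
finger_force: 3.9
```

Emit:
{"name": "drive_tool", "arguments": {
  "commands": [
    [0.013, 0.0, 0.022, 0, 0, 0],
    [0.013, 0.0, 0.022, 0, 0, 0],
    [0, 0, 0, 0, 0, 0]
  ]
}}

```text
time: 11.72
tool_pos: [0.6255, -0.1696, 0.0841]
ee_rot: [-3.141, 0.546, 2.88]
wrist_force: [-7.4, 2.4, 11.8]
width: 0.0004
finger_force: 6.0
```

Emit:
{"name": "drive_tool", "arguments": {
  "commands": [
    [0.013, 0.0, 0.022, 0, 0, 0],
    [0.013, 0.0, 0.022, 0, 0, 0],
    [0, 0, 0, 0, 0, 0]
  ]
}}

```text
time: 12.1
tool_pos: [0.6257, -0.1696, 0.0838]
ee_rot: [-3.141, 0.547, 2.881]
wrist_force: [-13.6, 4.6, 19.7]
width: 0.0008
finger_force: 9.7
```

Both stops felt. Now I'll back out along the tool axis, straighten the tool, and go up and over to the lid's outer face.

Emit:
{"name": "drive_tool", "arguments": {
  "commands": [
    [0, 0, -0.3, 0, 0, 0],
    [0, 0, -0.5, 0, 0, 0],
    [0, 0, -0.64, 0, 0, 0],
    [0, 0, -0.64, 0, 0, 0],
    [0, 0, -0.64, 0, 0, 0],
    [0, 0, -0.64, 0, 0, 0],
    [0, 0, -0.64, 0, 0, 0],
    [0, 0, -0.64, 0, 0, 0],
    [0, 0, -0.64, 0, 0, 0],
    [0, 0, -0.64, 0, 0, 0],
    [0, 0, 0, 0, 0, 0]
  ]
}}

```text
time: 13.48
tool_pos: [0.5068, -0.1381, 0.2838]
ee_rot: [-3.141, 0.545, 2.88]
wrist_force: [-0.2, -0.4, 0.1]
width: 0.0006
finger_force: 0.0
```

```bash
python3 - <<'E'
from h import *
goto([-98,0,365],0)
s=snapshot("side");pass
s=snapshot("wrist"); W=world(s); F=RF.inv().apply((W-OF).reshape(-1,3)).reshape(W.shape)*1e3
hsv=cv2.cvtColor(s["image"],cv2.COLOR_BGR2HSV)
m=cv2.inRange(hsv,(14,60,90),(32,255,255)); k,l,st,c=cv2.connectedComponentsWithStats(m)
for i in range(1,k):
    if st[i,4]>40 and c[i][1]<280: q=F[l==i]; print(c[i],np.nanpercentile(q,[5,50,95],axis=0).round(1).tolist())
E
```

```text
t 13.47 tcp fix [-91.2 -78.8 283.8] q [-0.43 -0.39  1.73  0.09  1.26 -1.75] F [-0.12 -0.41  0.06]
turn units [-0.01  5.45  0.  ] then shift units [ 0.17  1.97 -2.03]
[ 85.90791709 125.64186205] [[-47.4, -435.6, 4.8], [-25.7, -400.9, 49.0], [7.9, -379.6, 50.9]]
[298.53846154 119.73076923] [[-73.0, -100.8, 93.5], [-69.3, -96.3, 94.5], [-65.1, -92.8, 95.8]]
[465.39622642 119.73584906] [[-73.3, 94.7, 93.6], [-69.6, 98.2, 95.0], [-65.4, 102.1, 95.9]]
[314.1722913  171.62344583] [[8.3, -96.6, 73.4], [21.8, -78.9, 80.2], [44.9, -60.3, 81.3]]
[423.64634146 171.65156794] [[8.1, 61.1, 73.2], [22.4, 78.3, 80.4], [44.9, 98.1, 81.7]]
[ 20.4723788  241.95467869] [[323.6, -965.7, -185.7], [413.5, -861.4, -75.1], [472.3, -843.4, 53.1]]
```

Emit:
{"name": "drive_tool", "arguments": {
  "commands": [
    [0, 0, -0.35, 0, 0.91, 0],
    [0, 0, -0.35, 0, 0.91, 0],
    [0, 0, -0.35, 0, 0.91, 0],
    [0, 0, -0.35, 0, 0.91, 0],
    [0, 0, -0.35, 0, 0.91, 0],
    [0, 0.4, -0.35, 0, 0.9, 0],
    [0, 0.4, 0, 0, 0, 0],
    [0, 0.4, 0, 0, 0, 0],
    [0, 0.4, 0, 0, 0, 0],
    [0, 0.37, 0, 0, 0, 0],
    [0, 0, 0, 0, 0, 0]
  ]
}}

```text
time: 14.95
tool_pos: [0.502, -0.0538, 0.3604]
ee_rot: [3.142, -0.004, 2.882]
wrist_force: [0.7, 0.0, 0.2]
width: 0.0006
finger_force: 0.0
```

```bash
python3 - <<'E'
from h import *
goto([60,0,360],0)
th=1.095
while th>-.05:
    print(round(th,3),((np.array([105,85])+205*np.array([-np.cos(th),np.sin(th)])+14*np.array([np.sin(th),np.cos(th)])+[8,0])).round(1)); th-=.1
E
```

```text
t 14.95 tcp fix [-117.7    1.4  360.4] q [-0.22  0.01  1.14  0.    1.99 -1.53] F [0.67 0.2  0.22]
turn units [ 0.   -0.04  0.02] then shift units [-4.44 -0.03  0.01]
1.095 [ 31.5 273.6]
0.995 [ 13.1 264.6]
0.895 [ -4.3 253.7]
0.795 [-20.6 241.1]
0.695 [-35.5 227. ]
0.595 [-48.9 211.5]
0.495 [-60.7 194.7]
0.395 [-70.8 176.8]
0.295 [-79.1 158. ]
0.195 [-85.4 138.5]
0.095 [-89.7 118.4]
-0.005 [-92.1  98. ]
```

Emit:
{"name": "drive_tool", "arguments": {
  "commands": [
    [-0.5, 0, 0, 0, 0, 0],
    [-0.5, 0, 0, 0, 0, 0],
    [-0.5, 0, 0, 0, 0, 0],
    [-0.5, 0, 0, 0, 0, 0],
    [-0.5, 0, 0, 0, 0, 0],
    [-0.5, 0, 0, 0, 0, 0],
    [-0.5, 0, 0, 0, 0, 0],
    [-0.5, 0, 0, 0, 0, 0],
    [-0.5, 0, 0, 0, 0, 0],
    [0, 0, 0.5, 0, 0, 0],
    [0, 0, 0.5, 0, 0, 0],
    [0, 0, 0.5, 0, 0, 0],
    [0, 0, 0.5, 0, 0, 0],
    [0, 0, 0.15, 0, 0, 0],
    [0, 0, 0, 0, 0, 0]
  ]
}}

```text
time: 16.82
tool_pos: [0.6754, -0.1017, 0.2732]
ee_rot: [-3.141, -0.005, 2.879]
wrist_force: [0.0, -0.7, 0.2]
width: 0.0008
finger_force: 0.0
```

```bash
python3 - <<'E'
from h import *
goto([31.5,0,273.6],0)
s=snapshot("side"); cv2.imwrite('pics/s3.png',cv2.resize(s["image"][80:290,240:440],None,fx=2.7,fy=2.7))
E
```

```text
t 16.82 tcp fix [ 62.2   0.  273.2] q [-0.23  0.4   0.85  0.    1.89 -1.54] F [ 0.22 -0.67  0.19]
turn units [-0.   -0.05 -0.  ] then shift units [ 0.77 -0.   -0.01]
```

View pics/s3.png

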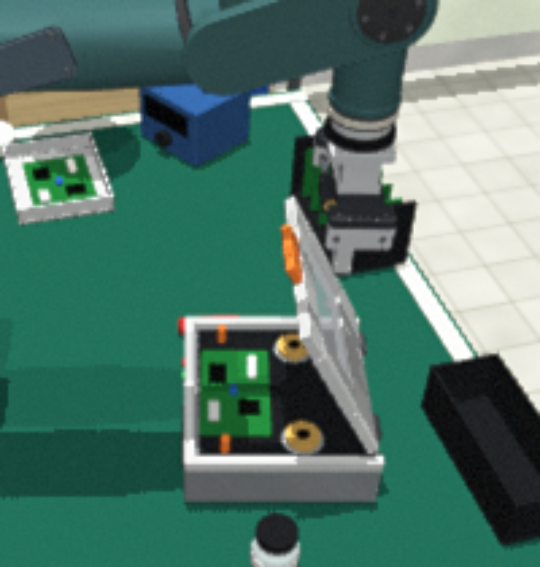

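The tool is behind the lid and the lip at (291,252) in the crop, and nothing is touched. I'll move up to contact, then follow the lid's arc.

Emit:
{"name": "drive_tool", "arguments": {
  "commands": [
    [0.3, 0, 0, 0, 0, 0],
    [0.2, 0, 0, 0, 0, 0],
    [0.1, 0, 0, 0, 0, 0],
    [0.1, 0, 0, 0, 0, 0],
    [0.07, 0, 0, 0, 0, 0],
    [0.115, 0, 0.056, 0, 0, 0],
    [0.115, 0, 0.056, 0, 0, 0],
    [0.115, 0, 0.056, 0, 0, 0],
    [0.115, 0, 0.056, 0, 0, 0]
  ]
}}

```text
time: 18.0
tool_pos: [0.6277, -0.0886, 0.2643]
ee_rot: [-3.142, -0.005, 2.88]
wrist_force: [3.1, -0.9, -0.2]
width: 0.0006
finger_force: 1.4
```

Emit:
{"name": "drive_tool", "arguments": {
  "commands": [
    [0.109, 0, 0.068, 0, 0, 0],
    [0.109, 0, 0.068, 0, 0, 0],
    [0.109, 0, 0.068, 0, 0, 0],
    [0.109, 0, 0.068, 0, 0, 0]
  ]
}}

```text
time: 18.5
tool_pos: [0.6108, -0.0841, 0.2537]
ee_rot: [3.142, -0.005, 2.88]
wrist_force: [1.7, 0.3, -0.1]
width: 0.0005
finger_force: 1.3
```

Emit:
{"name": "drive_tool", "arguments": {
  "commands": [
    [0.102, 0, 0.079, 0, 0, 0],
    [0.102, 0, 0.079, 0, 0, 0],
    [0.102, 0, 0.079, 0, 0, 0],
    [0.102, 0, 0.079, 0, 0, 0],
    [0.093, 0, 0.088, 0, 0, 0],
    [0.093, 0, 0.088, 0, 0, 0],
    [0.093, 0, 0.088, 0, 0, 0],
    [0.093, 0, 0.088, 0, 0, 0]
  ]
}}

```text
time: 19.5
tool_pos: [0.5806, -0.076, 0.227]
ee_rot: [3.142, -0.005, 2.88]
wrist_force: [2.7, -1.2, 0.3]
width: 0.0004
finger_force: 1.1
```

Emit:
{"name": "drive_tool", "arguments": {
  "commands": [
    [0.084, 0, 0.097, 0, 0, 0],
    [0.084, 0, 0.097, 0, 0, 0],
    [0.084, 0, 0.097, 0, 0, 0],
    [0.084, 0, 0.097, 0, 0, 0],
    [0.074, 0, 0.105, 0, 0, 0],
    [0.074, 0, 0.105, 0, 0, 0],
    [0.074, 0, 0.105, 0, 0, 0],
    [0.074, 0, 0.105, 0, 0, 0]
  ]
}}

```text
time: 20.5
tool_pos: [0.5562, -0.0694, 0.1948]
ee_rot: [3.142, -0.005, 2.88]
wrist_force: [2.8, -0.3, 0.4]
width: 0.0008
finger_force: 0.9
```

```bash
python3 - <<'E'
from h import *
goto([-70.8,0,176.8],0)
s=snapshot("side"); cv2.imwrite('pics/s4.png',cv2.resize(s["image"][80:290,240:440],None,fx=2.7,fy=2.7))
E
```

```text
t 20.5 tcp fix [-61.3   0.3 194.8] q [-0.23  0.12  1.36  0.    1.67 -1.53] F [2.73 0.43 0.44]
turn units [ 0.   -0.05  0.  ] then shift units [ 0.24 -0.01  0.45]
```

View pics/s4.png

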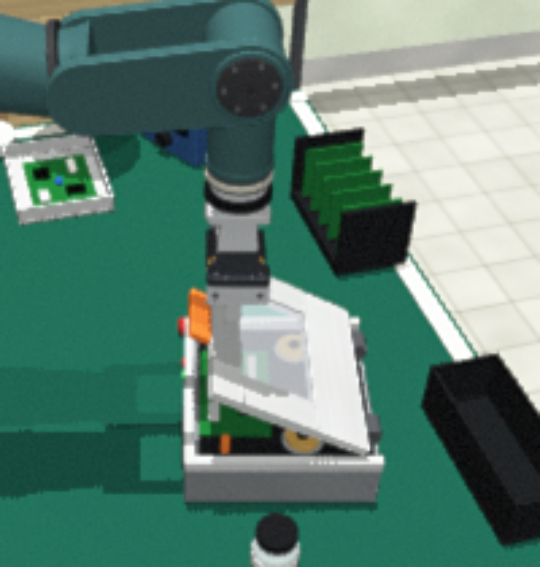

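The lid has followed to about 0.5 rad, with the fingertips on the front bar next to the lip. Continuing.

Emit:
{"name": "drive_tool", "arguments": {
  "commands": [
    [0.063, 0, 0.112, 0, 0, 0],
    [0.063, 0, 0.112, 0, 0, 0],
    [0.063, 0, 0.112, 0, 0, 0],
    [0.063, 0, 0.112, 0, 0, 0]
  ]
}}

```text
time: 21.05
tool_pos: [0.5463, -0.0668, 0.1769]
ee_rot: [3.142, -0.005, 2.88]
wrist_force: [1.2, -0.7, 2.1]
width: 0.0006
finger_force: 0.9
```

Emit:
{"name": "drive_tool", "arguments": {
  "commands": [
    [0.052, 0, 0.118, 0, 0, 0],
    [0.052, 0, 0.118, 0, 0, 0],
    [0.052, 0, 0.118, 0, 0, 0],
    [0.052, 0, 0.118, 0, 0, 0]
  ]
}}

```text
time: 21.55
tool_pos: [0.5384, -0.0647, 0.158]
ee_rot: [3.142, -0.004, 2.88]
wrist_force: [1.0, -0.9, 0.9]
width: 0.0005
finger_force: 0.8
```

Emit:
{"name": "drive_tool", "arguments": {
  "commands": [
    [0.039, 0, 0.122, 0, 0, 0],
    [0.039, 0, 0.122, 0, 0, 0],
    [0.039, 0, 0.122, 0, 0, 0],
    [0.039, 0, 0.122, 0, 0, 0]
  ]
}}

```text
time: 22.05
tool_pos: [0.5323, -0.063, 0.1386]
ee_rot: [3.142, -0.004, 2.88]
wrist_force: [1.2, -1.3, 1.5]
width: 0.0006
finger_force: 0.8
```

Emit:
{"name": "drive_tool", "arguments": {
  "commands": [
    [0.027, 0, 0.126, 0, 0, 0],
    [0.027, 0, 0.126, 0, 0, 0],
    [0.027, 0, 0.1, 0, 0, 0]
  ]
}}

```text
time: 22.42
tool_pos: [0.529, -0.0621, 0.1244]
ee_rot: [3.142, -0.005, 2.88]
wrist_force: [1.4, -0.3, 0.9]
width: 0.0007
finger_force: 0.8
```

Emit:
{"name": "drive_tool", "arguments": {
  "commands": [
    [0.012, 0, 0.08, 0, 0, 0],
    [0.012, 0, 0.08, 0, 0, 0],
    [0.01, 0, 0.08, 0, 0, 0],
    [0.01, 0, 0.08, 0, 0, 0],
    [0, 0, 0, 0, 0, 0]
  ]
}}

```text
time: 23.05
tool_pos: [0.5269, -0.0616, 0.1114]
ee_rot: [-3.142, -0.006, 2.88]
wrist_force: [-0.4, -1.0, 0.7]
width: 0.0001
finger_force: 0.0
```

Emit:
{"name": "drive_tool", "arguments": {
  "commands": [
    [0.005, 0, 0.05, 0, 0, 0],
    [0.005, 0, 0.05, 0, 0, 0],
    [0, 0, 0.05, 0, 0, 0],
    [0, 0, 0, 0, 0, 0]
  ]
}}

```text
time: 23.55
tool_pos: [0.5267, -0.0615, 0.1058]
ee_rot: [3.142, -0.005, 2.88]
wrist_force: [-0.6, -0.1, 0.3]
width: 0.0002
finger_force: 0.6
```

Emit:
{"name": "drive_tool", "arguments": {
  "commands": [
    [0, 0, 0.04, 0, 0, 0],
    [0, 0, 0.04, 0, 0, 0],
    [0, 0, 0, 0, 0, 0]
  ]
}}

```text
time: 23.92
tool_pos: [0.5266, -0.0615, 0.1027]
ee_rot: [-3.142, -0.005, 2.88]
wrist_force: [-2.3, 0.2, 3.7]
width: 0.0006
finger_force: 1.7
```

Emit:
{"name": "drive_tool", "arguments": {
  "commands": [
    [0, 0, 0.04, 0, 0, 0],
    [0, 0, 0.04, 0, 0, 0],
    [0, 0, 0, 0, 0, 0]
  ]
}}

```text
time: 24.3
tool_pos: [0.5264, -0.0614, 0.0996]
ee_rot: [-3.142, -0.006, 2.88]
wrist_force: [-4.4, 0.6, 4.4]
width: 0.0004
finger_force: 2.5
```

Emit:
{"name": "drive_tool", "arguments": {
  "commands": [
    [0, 0, 0.03, 0, 0, 0],
    [0, 0, 0.03, 0, 0, 0],
    [0, 0, 0, 0, 0, 0]
  ]
}}

```text
time: 24.68
tool_pos: [0.5265, -0.0614, 0.0992]
ee_rot: [-3.142, -0.005, 2.88]
wrist_force: [-6.9, 2.5, 12.1]
width: 0.0004
finger_force: 6.0
```

Emit:
{"name": "drive_tool", "arguments": {
  "commands": [
    [0, 0, 0.03, 0, 0, 0],
    [0, 0, 0, 0, 0, 0]
  ]
}}

```text
time: 24.92
tool_pos: [0.5265, -0.0615, 0.0991]
ee_rot: [-3.141, -0.004, 2.88]
wrist_force: [-9.1, 2.7, 16.6]
width: 0.0001
finger_force: 8.0
```

Emit:
{"name": "drive_tool", "arguments": {
  "commands": [
    [0, 0, 0.03, 0, 0, 0],
    [0, 0, 0, 0, 0, 0],
    [0, 0, -0.1, 0, 0, 0],
    [0, 0, -0.2, 0, 0, 0],
    [0, 0, -0.5, 0, 0, 0],
    [0, 0, -0.5, 0, 0, 0],
    [0, 0, -0.5, 0, 0, 0],
    [0, 0, -0.5, 0, 0, 0],
    [0, 0, -0.5, 0, 0, 0],
    [0, 0, 0, 0, 0, 0],
    [0, 0, 0, 0, 0, 0]
  ]
}}

```text
time: 26.3
tool_pos: [0.5272, -0.0617, 0.2055]
ee_rot: [-3.142, -0.006, 2.88]
wrist_force: [-0.1, -0.2, 0.2]
width: 0.0006
finger_force: 0.0
```

```bash
python3 - <<'E'
from h import *
s=snapshot("side"); cv2.imwrite('pics/s5.png',cv2.resize(s["image"][80:290,240:440],None,fx=2.7,fy=2.7))
for n in("side","wrist"):
    s=snapshot(n) 
    W=world(s); F=RF.inv().apply((W-OF).reshape(-1,3))*1e3
    for x in(-112,-100,60):
        k=F[(abs(F[:,0]-x)<6)&(abs(F[:,1])<115)&(F[:,2]>90)&(F[:,2]<115)]; print(n,x,len(k),np.median(k[:,2]).round(1) if len(k) else 0)
E
```

```text
side -112 186 100.4
side -100 145 100.7
side 60 171 100.5
wrist -112 2867 98.9
wrist -100 2555 99.1
wrist 60 0 0
```

View pics/s5.png

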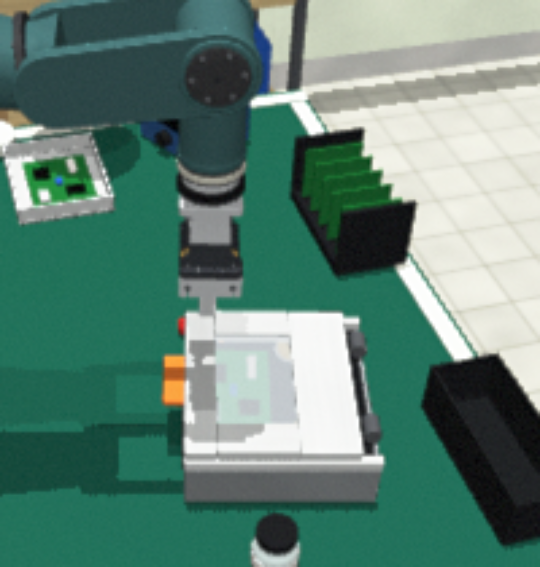

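The lid lies flat: front and rear both measure about 100 mm in the side view, and it stays shut with the tool lifted clear. The board can be seen in place through the window. Handing in.

```bash
python3 -c "
from bench import close_job
print(close_job())"
```

```text
the job is handed in; nothing more can be done
None
```

The job is handed in: both bushings were pressed home (flange tops at about 80 mm) with the lid still open, and the lid was then lowered slowly, pressed onto its stop at roughly 20 N, and stayed shut when released.

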